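# Let the long tin out of the kitchen tin rack

## Task

The two-lane tin rack holds a long tin in one lane and a short tin in the other, each behind its own gate. With the fingertips, press down the paddle of the long tin's lane so that its gate lifts and the long tin rolls down to the end stop, then let the paddle come back up so that the gate is shut again. Do not touch the tins, keep the short tin's gate shut, and do not disturb the things standing round the rack.

Things in the scene. Friction and masses are not known exactly. Their poses are not given: they have to be found in the camera images.
- rack: wooden tin rack fixed to the worktop, base 400 x 200 x 12 mm, two sloping lanes side by side. Origin: on the worktop, mid width (base from x = -0.18 to 0.22); x points downhill along the lanes (away from the robot, give or take 23 degrees), y across them, z up. Lanes 84 mm wide, centred at y = +0.0465 (left, looking downhill) and -0.0465 (right)
- rack_pivot (a point): middle of the rod, 110 mm up at rack x = -0.04, on which a steel lever rocks over each lane: paddle on the uphill end (nearer the robot), a 30 mm wide gate plate hanging from the other end at rack x = 0.06. Posts 120 mm high carry the rod at y = 0, +-0.09. Lane floor: falls 8 degrees, 65 mm high at rack x = -0.07, 26 mm at the end stop (face at rack x = 0.205)
- tin_long: steel tin with paper label, 44 mm across, 70 mm long, lying across its lane (either lane) uphill against the gate, under the lever. Origin: its centre; y along the tin's axis at the start, turns as it rolls. Starts at rack x = 0.036; comes to rest at about rack x = 0.182 against the end stop
- tin_short: steel tin with paper label, 44 mm across, 40 mm long, in the other lane, same place behind its gate. Origin: its centre; y along the tin's axis at the start
- paddle_left (a point): flat black press paddle (36 x 30 x 10 mm) on the uphill end of the lever of the left lane (rack y = +0.0465). This point: centre of its top face, the spot to press; axes as the rack's when shut. Gate shut: 116 mm above the worktop, at rack x = -0.12; at the lever's stop it is about 39 mm lower and 7 mm nearer the pivot. The paddles are 93 mm apart
- paddle_right (a point): flat black press paddle (36 x 30 x 10 mm) on the uphill end of the lever of the right lane (rack y = -0.0465). This point: centre of its top face, the spot to press; axes as the rack's when shut. Gate shut: 116 mm above the worktop, at rack x = -0.12; at the lever's stop it is about 39 mm lower and 7 mm nearer the pivot. The paddles are 93 mm apart
- lever_left (a joint): lever of the left lane, rad: 0 = gate shut (paddle up), grows as the paddle is pressed, 0.5 = hard stop. The gate is high enough for a tin to roll under from about 0.35. Sprung and weighted shut: pressing the middle of the paddle takes roughly 2 to 4 N, more at the stop; it swings shut by itself when let go
- lever_right (a joint): lever of the right lane, rad: 0 = gate shut (paddle up), grows as the paddle is pressed, 0.5 = hard stop. The gate is high enough for a tin to roll under from about 0.35. Sprung and weighted shut: pressing the middle of the paddle takes roughly 2 to 4 N, more at the stop; it swings shut by itself when let go
- mug: white mug, 80 mm across, 90 mm high. Stands loose beside the rack, not part of the job. Origin: centre of its underside, z up
- mill: dark wooden pepper mill, 54 mm across, 128 mm high. Stands loose beside the rack, not part of the job. Origin: centre of its underside, z up
- jar: glass jar with steel lid, 60 mm across, 85 mm high. Stands loose beside the rack, not part of the job. Origin: centre of its underside, z up
There are look-alikes about, which are no part of the job. Leave any brown look-alike of the tin_long alone.

How it is judged:
On the way, in this order (a step that is already met when the one before it is completed fails the run):
1. the fingers press down the paddle of the long tin's lane (((y of tin_long in the frame of rack above 0 m and (value of joint lever_left above 0.15 rad and contact force between the fingers and lever_left above 0.3 N and horizontal distance between the grasp point and paddle_left below 0.06 m)) or (y of tin_long in the frame of rack below 0 m and (value of joint lever_right above 0.15 rad and contact force between the fingers and lever_right above 0.3 N and horizontal distance between the grasp point and paddle_right below 0.06 m)))), for 0.02 s.
2. the long tin has rolled past its gate down to the end stop (x of tin_long in the frame of rack above 0.16 m), for 0.1 s.
At the end, for the whole second after the job is handed in: The long tin lies at rest in its lane against the end stop (centre 165 to 200 mm from the rack's origin along the lane), the short tin is still behind its gate, and both levers are back within 0.04 rad of shut (x of tin_long in the frame of rack between 0.165 and 0.2 m and z of tin_long in the frame of rack below 0.07 m and linear speed of tin_long below 0.02 m/s and x of tin_short in the frame of rack between 0.02 and 0.05 m and value of joint each of lever_left, lever_right below 0.04 rad); the robot touches nothing.
It fails at once if the short tin's gate is raised (its lever beyond 0.12 rad) ((y of tin_short in the frame of rack above 0 m and value of joint lever_left above 0.12 rad) or (y of tin_short in the frame of rack below 0 m and value of joint lever_right above 0.12 rad)).
It fails at once if the robot touches a tin (contact force between any of the arm, the fingers and tin_long above 0.5 N or contact force between any of the arm, the fingers and tin_short above 0.5 N).
It fails at once if a tin is lifted out of its lane (z of any of tin_long, tin_short in the frame of rack above 0.09 m).
It fails at once if the mug, mill or jar is moved more than 15 mm or tipped (distance of any of mug, mill, jar from where it was at the start of the episode above 0.015 m or angle between any of mug, mill, jar's own z axis and vertical above 0.3 rad).
It also fails if it takes over 32 s, if anything falls off the work surface, if the arm or the gripper's body presses on something with over 40 N, if the wrist force passes 120 N, or if a joint passes its speed limit or range.

## Robot

A 7-joint arm with a two-finger parallel gripper is mounted at the origin on the work surface. World frame = base frame: x ahead of the robot, y to its left, z up, the work surface at z = 0. Lengths are in m, angles in rad, forces in N, time in s.
With the tool pointing down it reaches from about 0.4 to 0.85 m from the base axis. Payload 4.4 kg.
Tool frame: the origin (TCP) lies midway between the tips of the shut fingers; the grasp point (between the pads) lies 19 mm behind it; z points along the fingers, y is the line along which they close (so a half turn about z gives the same grasp; the last joint's range is limited). The gripper opens to 94 mm and grips with 3 to 60 N. Pads are 16 mm wide; open, the fingers measure 119 mm over their backs; the gripper's body (75 mm by 177 mm) begins 78 mm behind the grasp point.
Start: joints at [-1.322, 0.628, 0.038, 1.517, -0.027, 0.996, -0.02], TCP at [0.201, 0.618, 0.205] pointing down, gripper open.
Joint ranges: [-3.06, 3.06], [-0.37, 2.12], [-1.25, 1.32], [0.18, 2.47], [-1.1, 4.24], [0.23, 1.98], [-2.94, 2.94]. Speed limits (rad/s): [2.57, 2.57, 3.14, 3.14, 3.14, 3.14, 3.14].

## Interface

Orientations are given as a unit quaternion [x, y, z, w].
In Python, from bench import r, optics, order gives the robot as it stands. The module is installed in compiled form; this text tells all that it offers.
- The arm moves only by the shell command python3 -m crank 'ROWS' [FORCE]. ROWS is JSON, a list of rows, each an object with "travel": the shift along the world's x, y, z as a fraction of full scale, a list of three; "rot": the turn, a rotation vector about the world's x, y, z as a fraction of full scale, a list of three; "hand": the opening, from -1 (shut) to 1 (fully open). A call has 1 to 12 rows; each row shifts and turns the commanded pose from where the row before left it; what a row does not reach is not made up. Full scale, the value 1, is 50 cm for a shift and 2 pi rad for a turn. A row lasts 1/12 s, in which the tool goes at most 41.7 mm and 7.16 degrees, less where a joint would pass 70% of its speed; a pose out of reach is approached as far as the arm can. A call with a number of a shift or a turn outside -1 to 1 is refused whole. A call with a gripper value outside its range is refused whole. The fingers move at their own pace and stop on an object; FORCE is the grip in N (left out, the last holds). Time passes only in rows, so rows that do not move let the fingers close. It gives the time, the measured TCP pose, the force, the opening and the grip force at its end, in the units of the state.
- r.observe(): the state, without advancing time (a new reading comes with each control period).
- optics.snapshot(name): name is "scene" or "top" or "wrist"; returns a dict with "img" (480x640x3 uint8, red, green, blue), "range_z" (480x640 float32, m along the optical axis (not along the pixel's ray), 0 where there is no reading), "camera_matrix" (3x3 intrinsics, pixels), "dist_coeffs" ([k1, k2, p1, p2, k3] as OpenCV has them; the pictures are not rectified), "cam_to_world" (4x4, takes a point from camera to world coordinates); the wrist camera has in their place "mount" (4x4, takes a point from camera to tool coordinates, whose origin is the TCP and whose axes are the flange's). Camera axes: x right, y up, looking along -z (the intrinsics and any distortion apply to the point x, -y, -z); pixel columns grow to the right and rows downward; lengths in m; the calibration is good to about 2 mm. A picture is of the moment at which its call begins: read the wrist's pose just before it.
- order.close_job(): hands the job in; it is judged then, once.
The state is a dict: "clock": time; "qpos": joint angles; "joint_vel": joint speeds; "joint_torque": joint torques, N m; "position": TCP position; "tool_rot": TCP orientation; "contact_force": force on the tool from outside, world axes, zero at the start; "torque": the same for the moment, N m; "gripper_width": opening from 0.0 (shut) to 1.0 (fully open); "grip_force": force on a finger pad.
Only numpy, scipy, OpenCV 4.12 (cv2) and the standard library are available. Lean on these libraries where they do the work, as an engineer would, in place of code of your own. Each camera call takes 0.05 s, during which the arm holds its last target. There are 200 camera calls.

## Working session

There is one attempt and no reset: what is moved stays moved. The work goes in short steps, Python scripts to look and compute and a shell command to move; the robot and the scene stay as the last step left them, time stands still between calls to the robot, and variables do not carry over. Pictures are saved under pics/ and viewed, at most 10 in all, crops included, and the job is handed in when it is done.

```bash
mkdir -p pics; cat > h.py <<'E'
import numpy as np, cv2
from bench import r, optics, order
def snap(n):
    s=optics.snapshot(n); np.savez(f'{n}.npz',**{k:v for k,v in s.items() if v is not None}); return s
def pt(s,u,v,T=None,w=2):
    z=s["range_z"][v-w:v+w+1,u-w:u+w+1]; z=np.median(z[z>0])
    x,y=cv2.undistortPoints(np.array([[[u,v]]],float),s["camera_matrix"],s["dist_coeffs"])[0,0]
    T=s["cam_to_world"] if T is None else T
    return (T@np.array([x*z,-y*z,-z,1]))[:3]
E
python3 - <<'E'
from h import *
for n in("scene","top"):
    s=snap(n); cv2.imwrite(f'pics/{n}0.png',s["img"][:,:,::-1])
print(r.observe())
E
```

```text
{'clock': 0.1, 'qpos': array([-1.32183472,  0.62924733,  0.03847176,  1.51821292, -0.0270158 ,
        0.9962813 , -0.02003104]), 'joint_vel': array([ 7.38161381e-05, -1.89949244e-03,  1.26677673e-03, -1.99362852e-03,
        2.36566860e-03, -1.02502267e-03, -1.32218276e-03]), 'joint_torque': array([ 2.19157148e-03, -5.50789869e+01,  1.14721131e+00, -1.87113959e+01,
       -5.21417975e-02,  1.91402121e-02,  3.40853558e-05]), 'position': array([0.2010391 , 0.61753538, 0.20466826]), 'tool_rot': array([ 1.56761612e-01,  9.87636134e-01, -8.06366937e-04, -1.19263562e-04]), 'contact_force': array([-0.03769914, -0.44246879,  0.4922732 ]), 'torque': array([-0.01804466,  0.03281801,  0.01122693]), 'grip_force': 0.0, 'gripper_width': 1.0002237322053888}
```

View pics/scene0.png

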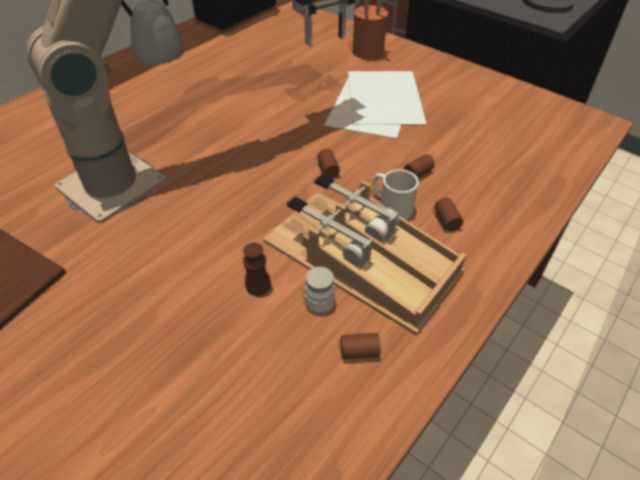

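View pics/top0.png

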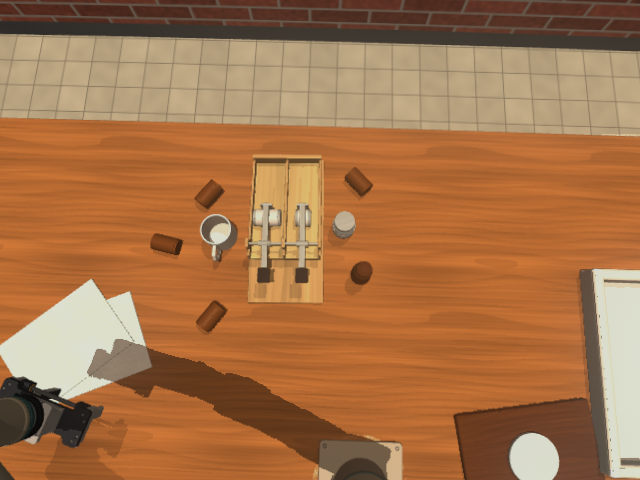

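The scene view shows the rack with two white tins under the levers. The top view shows the left-lane tin at (267,217), about 28 px wide, and the right-lane tin at (303,216), about 16 px wide. The paddles are at (264,275) and (302,275). The brown look-alikes at (209,194), (166,244), (211,316) and (358,181) lie on the table outside the rack. I'll take a close crop to check the choice and measure.

```bash
python3 - <<'E'
from h import *
s=dict(np.load('top.npz'))
cv2.imwrite('pics/crop.png',cv2.resize(s["img"][145:315,190:390,::-1],None,fx=3.5,fy=3.5,interpolation=cv2.INTER_CUBIC))
for n,u,v in [("padL",264,275),("padR",302,275),("tinL",258,217),("tinL2",277,217),("tinR",308,217),("baseBL",250,300),("baseBR",321,300),("mill",362,271),("jar",344,222),("mug",216,225),("endL",254,157),("endR",320,157)]:
    print(n,pt(s,u,v,w=1).round(4))
E
```

```text
padL [0.4948 0.2486 0.1146]
padR [0.4979 0.1559 0.1154]
tinL [0.6458 0.276  0.0917]
tinL2 [0.6475 0.2274 0.0916]
tinR [0.6504 0.1482 0.0909]
baseBL [0.4398 0.2947 0.0126]
baseBR [0.4466 0.1078 0.0105]
mill [0.5121 0.0106 0.1209]
jar [0.6423 0.0555 0.0832]
mug [0.6414 0.4035 0.0038]
endL [0.8216 0.3028 0.0586]
endR [0.8268 0.1237 0.0607]
```

View pics/crop.png

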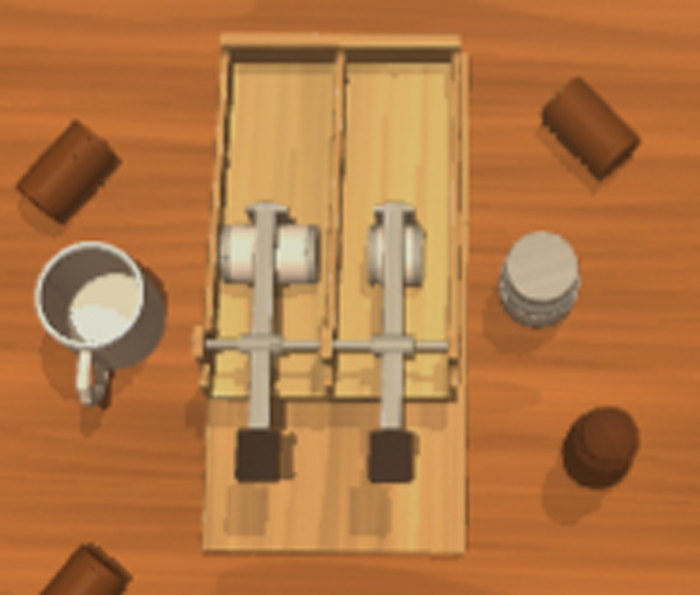

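The crop confirms it: the long white tin (x 220-320) is in the left lane and the short one in the right. I'll press the left paddle at (0.495, 0.249, 0.115). First I move above it at the current height while closing the fingers.

```bash
python3 -m crank '[{"travel":[0.049,-0.061,0],"rot":[0,0,0],"hand":-1},{"travel":[0.049,-0.061,0],"rot":[0,0,0],"hand":-1},{"travel":[0.049,-0.061,0],"rot":[0,0,0],"hand":-1},{"travel":[0.049,-0.061,0],"rot":[0,0,0],"hand":-1},{"travel":[0.049,-0.061,0],"rot":[0,0,0],"hand":-1},{"travel":[0.049,-0.061,0],"rot":[0,0,0],"hand":-1},{"travel":[0.049,-0.061,0],"rot":[0,0,0],"hand":-1},{"travel":[0.049,-0.061,0],"rot":[0,0,0],"hand":-1},{"travel":[0.049,-0.061,0],"rot":[0,0,0],"hand":-1},{"travel":[0.049,-0.061,0],"rot":[0,0,0],"hand":-1},{"travel":[0.049,-0.061,0],"rot":[0,0,0],"hand":-1},{"travel":[0,0,0],"rot":[0,0,0],"hand":-1}]' 20
```

```text
clock: 1.1
position: [0.4766, 0.2734, 0.2054]
tool_rot: [0.163, 0.987, -0.002, 0.002]
contact_force: [1.3, -0.4, 0.4]
gripper_width: 0.184
grip_force: 0.0
```

```bash
python3 -m crank '[{"travel":[0.019,-0.024,0],"rot":[0,0,0],"hand":-1},{"travel":[0.019,-0.024,0],"rot":[0,0,0],"hand":-1},{"travel":[0,0,-0.05],"rot":[0,0,0],"hand":-1},{"travel":[0,0,-0.05],"rot":[0,0,0],"hand":-1},{"travel":[0,0,-0.04],"rot":[0,0,0],"hand":-1},{"travel":[0,0,0],"rot":[0,0,0],"hand":-1},{"travel":[0,0,0],"rot":[0,0,0],"hand":-1}]'
python3 - <<'E'
from h import *
s=snap("scene"); cv2.imwrite('pics/above.png',cv2.resize(s["img"][100:340,230:490,::-1],None,fx=2.4,fy=2.4,interpolation=cv2.INTER_CUBIC))
print(r.observe()["position"],r.observe()["contact_force"],r.observe()["gripper_width"])
E
```

```text
clock: 1.68
position: [0.4889, 0.2583, 0.1347]
tool_rot: [0.157, 0.988, -0.001, -0.001]
contact_force: [-1.0, -0.7, -0.5]
gripper_width: 0.006
grip_force: 0.0
[0.48983997 0.2588362  0.13581333] [-0.27211487  0.5847118   0.29343071] 0.008931807205730285
```

View pics/above.png

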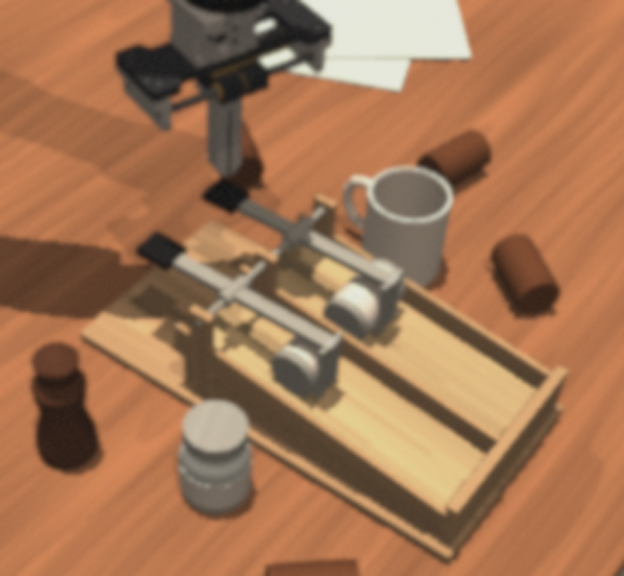

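The crop shows the shut fingertips (226,172) right above the left paddle (226,195). They need about +6 mm in x and -9 mm in y, then a press of about 35 mm and a hold.

```bash
python3 -m crank '[{"travel":[0.012,-0.018,0],"rot":[0,0,0],"hand":-1},{"travel":[0,0,-0.02],"rot":[0,0,0],"hand":-1},{"travel":[0,0,-0.02],"rot":[0,0,0],"hand":-1},{"travel":[0.003,0,-0.02],"rot":[0,0,0],"hand":-1},{"travel":[0.003,0,-0.02],"rot":[0,0,0],"hand":-1},{"travel":[0.003,0,-0.02],"rot":[0,0,0],"hand":-1},{"travel":[0,0,-0.01],"rot":[0,0,0],"hand":-1},{"travel":[0,0,0],"rot":[0,0,0],"hand":-1},{"travel":[0,0,0],"rot":[0,0,0],"hand":-1},{"travel":[0,0,0],"rot":[0,0,0],"hand":-1},{"travel":[0,0,0],"rot":[0,0,0],"hand":-1},{"travel":[0,0,0],"rot":[0,0,0],"hand":-1}]'
python3 - <<'E'
from h import *
s=snap("scene"); cv2.imwrite('pics/press.png',cv2.resize(s["img"][100:340,230:490,::-1],None,fx=2.4,fy=2.4,interpolation=cv2.INTER_CUBIC))
E
```

```text
clock: 2.73
position: [0.5003, 0.2497, 0.0804]
tool_rot: [0.157, 0.988, 0.0, 0.0]
contact_force: [-0.4, -1.3, 4.5]
gripper_width: 0.006
grip_force: 1.9
```

View pics/press.png

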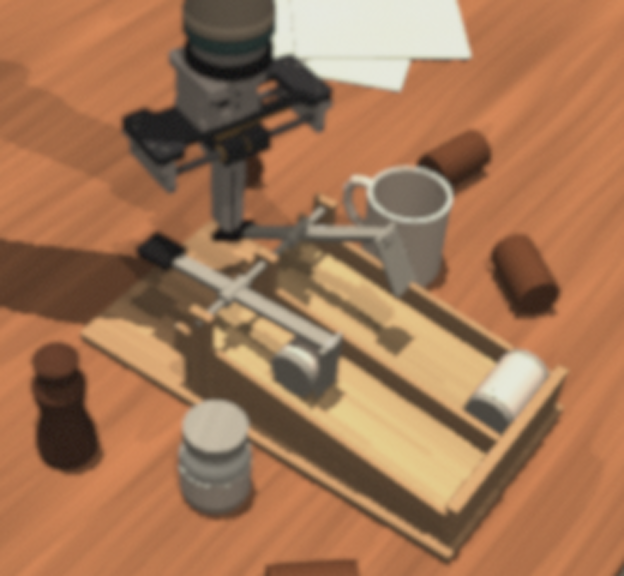

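The left lever is pressed and its gate is up. The long tin is already near the end stop at (505,390), and the short tin is still behind its gate. I'll hold briefly, then lift straight up and let everything settle.

```bash
python3 -m crank '[{"travel":[0,0,0],"rot":[0,0,0],"hand":-1},{"travel":[0,0,0],"rot":[0,0,0],"hand":-1},{"travel":[0,0,0],"rot":[0,0,0],"hand":-1},{"travel":[0,0,0],"rot":[0,0,0],"hand":-1},{"travel":[-0.003,0,0.02],"rot":[0,0,0],"hand":-1},{"travel":[-0.003,0,0.02],"rot":[0,0,0],"hand":-1},{"travel":[-0.003,0,0.02],"rot":[0,0,0],"hand":-1},{"travel":[0,0,0.03],"rot":[0,0,0],"hand":-1},{"travel":[0,0,0.04],"rot":[0,0,0],"hand":-1},{"travel":[0,0,0.05],"rot":[0,0,0],"hand":-1},{"travel":[0,0,0.05],"rot":[0,0,0],"hand":-1},{"travel":[0,0,0.05],"rot":[0,0,0],"hand":-1}]'
python3 -m crank '[{"travel":[0,0,0],"rot":[0,0,0],"hand":-1},{"travel":[0,0,0],"rot":[0,0,0],"hand":-1},{"travel":[0,0,0],"rot":[0,0,0],"hand":-1},{"travel":[0,0,0],"rot":[0,0,0],"hand":-1},{"travel":[0,0,0],"rot":[0,0,0],"hand":-1},{"travel":[0,0,0],"rot":[0,0,0],"hand":-1},{"travel":[0,0,0],"rot":[0,0,0],"hand":-1},{"travel":[0,0,0],"rot":[0,0,0],"hand":-1},{"travel":[0,0,0],"rot":[0,0,0],"hand":-1},{"travel":[0,0,0],"rot":[0,0,0],"hand":-1},{"travel":[0,0,0],"rot":[0,0,0],"hand":-1},{"travel":[0,0,0],"rot":[0,0,0],"hand":-1}]'
python3 - <<'E'
from h import *
s=snap("scene"); cv2.imwrite('pics/end.png',cv2.resize(s["img"][100:340,230:490,::-1],None,fx=2.4,fy=2.4,interpolation=cv2.INTER_CUBIC))
E
```

```text
clock: 3.78
position: [0.4957, 0.2494, 0.2225]
tool_rot: [0.157, 0.988, 0.0, 0.0]
contact_force: [0.1, 1.0, -0.6]
gripper_width: 0.007
grip_force: 0.0
clock: 4.78
position: [0.4957, 0.2496, 0.2205]
tool_rot: [0.157, 0.988, 0.0, -0.0]
contact_force: [0.4, -1.0, 0.6]
gripper_width: 0.003
grip_force: 0.0
```

View pics/end.png

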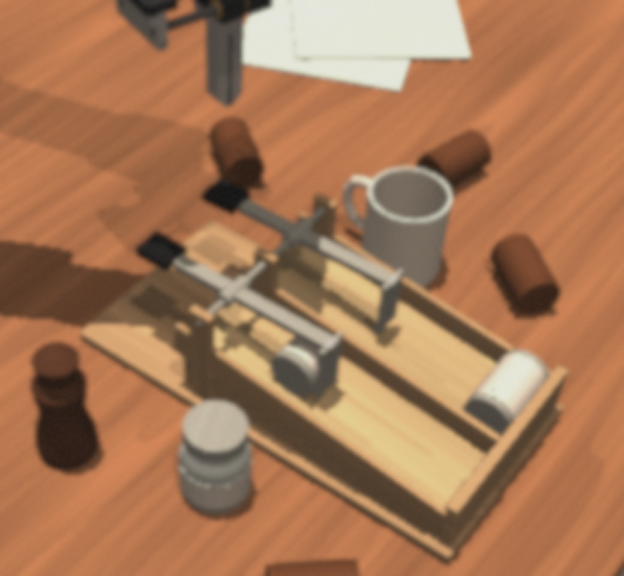

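The left paddle is back up at (226,195) and its gate is shut. The long tin lies at the end stop (505,390), the short tin is still behind its gate, and the fingers are clear.

```bash
python3 -c "
from bench import order
print(order.close_job())"
```

```text
the job is handed in; nothing more can be done
None
```

I pressed the left paddle, and the long tin rolled down to the end stop. The last picture shows both gates shut, the short tin still behind its gate and the things round the rack where they stood; I handed the job in after about 5 s, and no verdict was returned.

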